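Fetch a hemmed-in sample jar from the bottle rack to the balance

TASK

The green-lidded sample jar in the blue rack has to go on the balance, but the two bottles on either side of it leave no room for the fingers: first stand those two upright on the grey spill tray, then fetch the jar and stand it in the middle of the balance pan, and only then put each bottle back upright in the rack exactly where it stood before. At the end all three bottles must be in their own original places. Set everything down gently without dropping it, and leave the yellow-lidded jar and the white beaker where they are.

Things in the scene. Friction and masses are not known exactly. Their poses are not given: they have to be found in the camera images.
- jar_green_center (a point): The wanted jar: upright white cylinder with green lid, 52 mm across and 60 mm high in all, about 0.15 kg. The point is on its axis half-way up, 30 mm above its foot. It starts in one of the rack's two jar places, 10 mm from the bottle on either side: it can be gripped (along the rack's length, half-way up) only when both are out.
- jar_yellow_center (a point): The other jar, same size but with a yellow lid, in the other jar place of the rack; it stays there. The point is on its axis half-way up.
- bottle_orange_center (a point): Upright bottle with orange cap and amber body. Body 60 mm across and 95 mm high, shoulder, 28 mm neck, screw cap 34 mm across and 30 mm high; 158 mm high in all, about 0.3 kg. The point is on its axis half-way up, 79 mm above its foot; the middle of the cap is 64 mm higher: lift it by the cap. z is up. It starts in one of the rack's three bottle places, which is then its own place.
- bottle_blue_center (a point): Bottle with the blue cap and clear body, same shape as the orange-capped one: the point is half-way up, 79 mm above its foot, the middle of the cap 64 mm higher; it starts in one of the three bottle places, which is its own.
- bottle_black_center (a point): Bottle with the black cap and white body, same shape as the orange-capped one: the point is half-way up, 79 mm above its foot, the middle of the cap 64 mm higher; it starts in one of the three bottle places, which is its own.
- rack: Blue open-topped rack fixed to the bench, 88 mm (its x) by 352 mm (its y, the length of the row) and 62 mm high, walls and floor 5 mm thick. Origin at the centre of its underside, z up. Five unmarked places in a row along its y: bottle at -132, jar at -66, bottle at 0, jar at +66, bottle at +132 mm. A bottle has about 9 mm to the walls.
- tray: Grey spill tray fixed to the bench, the side area: 200 mm (its x) by 150 mm (its y), rim 12 mm high, walls and floor 4 mm thick. Origin at the centre of its underside, z up. It is empty at the start and lies to the left or right of the robot, on the other side from the balance.
- pan (a point): Centre of the top of the balance's round steel pan, 110 mm across, 72 mm above the bench. The balance is a white box 58 mm high fixed to the bench; it reaches 130 mm from the pan centre towards its display (its -x), 70 mm the other way and 80 mm to each side. The pan does not give. z is up.
- beaker: Small open white porcelain beaker, 60 mm across and 75 mm high, standing on the bench between the robot and the rack; leave it. Origin at the centre of its underside.

How it is judged (in metres and radians):
On the way, in this order (a step that is already met when the one before it is completed fails the run):
1. two bottles stand upright, released, on the grey tray (their axes within 85 mm of its middle along it and 60 mm across) ((((x of bottle_orange_center in the frame of tray between -0.085 and 0.085 m and y of bottle_orange_center in the frame of tray between -0.06 and 0.06 m and z of bottle_orange_center in the frame of tray between 0.075 and 0.092 m and angle between bottle_orange_center's own z axis and vertical below 0.1 rad and linear speed of bottle_orange below 0.03 m/s and contact force between the fingers and bottle_orange below 0.3 N) and (x of bottle_blue_center in the frame of tray between -0.085 and 0.085 m and y of bottle_blue_center in the frame of tray between -0.06 and 0.06 m and z of bottle_blue_center in the frame of tray between 0.075 and 0.092 m and angle between bottle_blue_center's own z axis and vertical below 0.1 rad and linear speed of bottle_blue below 0.03 m/s and contact force between the fingers and bottle_blue below 0.3 N)) or ((x of bottle_orange_center in the frame of tray between -0.085 and 0.085 m and y of bottle_orange_center in the frame of tray between -0.06 and 0.06 m and z of bottle_orange_center in the frame of tray between 0.075 and 0.092 m and angle between bottle_orange_center's own z axis and vertical below 0.1 rad and linear speed of bottle_orange below 0.03 m/s and contact force between the fingers and bottle_orange below 0.3 N) and (x of bottle_black_center in the frame of tray between -0.085 and 0.085 m and y of bottle_black_center in the frame of tray between -0.06 and 0.06 m and z of bottle_black_center in the frame of tray between 0.075 and 0.092 m and angle between bottle_black_center's own z axis and vertical below 0.1 rad and linear speed of bottle_black below 0.03 m/s and contact force between the fingers and bottle_black below 0.3 N)) or ((x of bottle_blue_center in the frame of tray between -0.085 and 0.085 m and y of bottle_blue_center in the frame of tray between -0.06 and 0.06 m and z of bottle_blue_center in the frame of tray between 0.075 and 0.092 m and angle between bottle_blue_center's own z axis and vertical below 0.1 rad and linear speed of bottle_blue below 0.03 m/s and contact force between the fingers and bottle_blue below 0.3 N) and (x of bottle_black_center in the frame of tray between -0.085 and 0.085 m and y of bottle_black_center in the frame of tray between -0.06 and 0.06 m and z of bottle_black_center in the frame of tray between 0.075 and 0.092 m and angle between bottle_black_center's own z axis and vertical below 0.1 rad and linear speed of bottle_black below 0.03 m/s and contact force between the fingers and bottle_black below 0.3 N)))), for 0.2 s.
2. the green-lidded jar stands released on the pan, within 14 mm of its centre, with two bottles still on the tray (horizontal distance between jar_green_center and pan below 0.014 m and z of jar_green_center in the frame of pan between 0.024 and 0.037 m and angle between jar_green_center's own z axis and vertical below 0.1 rad and linear speed of jar_green below 0.03 m/s and contact force between the fingers and jar_green below 0.3 N and (((x of bottle_orange_center in the frame of tray between -0.085 and 0.085 m and y of bottle_orange_center in the frame of tray between -0.06 and 0.06 m and z of bottle_orange_center in the frame of tray between 0.075 and 0.092 m and angle between bottle_orange_center's own z axis and vertical below 0.1 rad and linear speed of bottle_orange below 0.03 m/s and contact force between the fingers and bottle_orange below 0.3 N) and (x of bottle_blue_center in the frame of tray between -0.085 and 0.085 m and y of bottle_blue_center in the frame of tray between -0.06 and 0.06 m and z of bottle_blue_center in the frame of tray between 0.075 and 0.092 m and angle between bottle_blue_center's own z axis and vertical below 0.1 rad and linear speed of bottle_blue below 0.03 m/s and contact force between the fingers and bottle_blue below 0.3 N)) or ((x of bottle_orange_center in the frame of tray between -0.085 and 0.085 m and y of bottle_orange_center in the frame of tray between -0.06 and 0.06 m and z of bottle_orange_center in the frame of tray between 0.075 and 0.092 m and angle between bottle_orange_center's own z axis and vertical below 0.1 rad and linear speed of bottle_orange below 0.03 m/s and contact force between the fingers and bottle_orange below 0.3 N) and (x of bottle_black_center in the frame of tray between -0.085 and 0.085 m and y of bottle_black_center in the frame of tray between -0.06 and 0.06 m and z of bottle_black_center in the frame of tray between 0.075 and 0.092 m and angle between bottle_black_center's own z axis and vertical below 0.1 rad and linear speed of bottle_black below 0.03 m/s and contact force between the fingers and bottle_black below 0.3 N)) or ((x of bottle_blue_center in the frame of tray between -0.085 and 0.085 m and y of bottle_blue_center in the frame of tray between -0.06 and 0.06 m and z of bottle_blue_center in the frame of tray between 0.075 and 0.092 m and angle between bottle_blue_center's own z axis and vertical below 0.1 rad and linear speed of bottle_blue below 0.03 m/s and contact force between the fingers and bottle_blue below 0.3 N) and (x of bottle_black_center in the frame of tray between -0.085 and 0.085 m and y of bottle_black_center in the frame of tray between -0.06 and 0.06 m and z of bottle_black_center in the frame of tray between 0.075 and 0.092 m and angle between bottle_black_center's own z axis and vertical below 0.1 rad and linear speed of bottle_black below 0.03 m/s and contact force between the fingers and bottle_black below 0.3 N)))), for 0.2 s.
At the end, for the whole second after the job is handed in: The green-lidded jar stands upright within 14 mm of the middle of the balance pan, and all three bottles stand upright within 15 mm of where each stood at the start; all released and at rest (horizontal distance between jar_green_center and pan below 0.014 m and z of jar_green_center in the frame of pan between 0.024 and 0.037 m and angle between each of jar_green_center, bottle_orange_center, bottle_blue_center, bottle_black_center's own z axis and vertical below 0.1 rad and linear speed of each of jar_green, bottle_orange, bottle_blue, bottle_black below 0.03 m/s and contact force between the fingers and jar_green below 0.3 N and distance of each of bottle_orange_center, bottle_blue_center, bottle_black_center from where it was at the start of the episode below 0.015 m and contact force between the fingers and bottle_orange below 0.3 N and contact force between the fingers and bottle_blue below 0.3 N and contact force between the fingers and bottle_black below 0.3 N); the robot touches nothing.
It fails at once if the yellow-lidded jar is shifted more than 15 mm or tipped (distance of jar_yellow_center from where it was at the start of the episode above 0.015 m or angle between jar_yellow_center's own z axis and vertical above 0.3 rad).
It fails at once if the beaker is shifted more than 15 mm or tipped (distance of beaker from where it was at the start of the episode above 0.015 m or angle between beaker's own z axis and vertical above 0.3 rad).
It fails at once if the green-lidded jar or a bottle is let go and drops ((linear speed of jar_green above 0.6 m/s and contact force between the fingers and jar_green below 0.1 N) or (linear speed of bottle_orange above 0.6 m/s and contact force between the fingers and bottle_orange below 0.1 N) or (linear speed of bottle_blue above 0.6 m/s and contact force between the fingers and bottle_blue below 0.1 N) or (linear speed of bottle_black above 0.6 m/s and contact force between the fingers and bottle_black below 0.1 N)).
It also fails if it takes over 112 s, if anything falls off the work surface, if the arm or the gripper's body presses on something with over 40 N, if the wrist force passes 120 N, or if a joint passes its speed limit or range.

ROBOT

A 6-joint arm with a two-finger parallel gripper is mounted at the origin on the work surface. World frame = base frame: x ahead of the robot, y to its left, z up, the work surface at z = 0. Lengths are in m, angles in degrees, forces in N, time in s.
With the tool pointing down it reaches from about 0.4 to 0.825 m from the base axis. Payload 7 kg.
Tool frame: the origin (TCP) lies at the very end of the fingers, on their centre line; the grasp point (between the pads) lies 19 mm behind it; z points along the fingers, y is the direction in which the jaws open and shut (so a half turn about z gives the same grasp; the last joint's range is limited). The gripper opens to 88 mm and grips with 3 to 60 N. Pads are 19 mm wide; open, the fingers measure 130 mm over their backs; the gripper's body (78 mm by 193 mm) begins 47 mm behind the grasp point.
Start: joints at [92.825, 20.546, 0.682, 0, -70.136, -16.507], TCP at [0.16, 0.656, 0.227] pointing down, gripper open.
Joint ranges: [-176.03, 176.03], [-82.01, 121.73], [-58.28, 71.71], [-173.87, 95.51], [-174.79, -0.11], [-173.66, 173.66]. Speed limits (degrees/s): [136.94, 136.94, 172.46, 180, 180, 180].

INTERFACE

Orientations are given as [roll, pitch, yaw] about the fixed x, y, z axes, in that order (R = Rz(yaw) Ry(pitch) Rx(roll)).
In Python, from plant import telemetry, snapshot, calibration, workorder gives the robot as it stands. The module is installed in compiled form; this text tells all that it offers.
- The arm moves only by the tool step_arm, never from a script. Its argument "plan" is text: rows parted by semicolons, each of 7 numbers parted by spaces: the finger opening in cm, from 0 to 8.76, then the shift along the tool's x, y, z in cm, then the turn, a rotation vector about the tool's x, y, z in degrees. A call has 1 to 12 rows; each row shifts and turns the commanded pose from where the row before left it, along the tool's axes as they then stand; what a row does not reach is not made up. A row lasts 1/12 s, in which the tool goes at most 41.7 mm and 7.16 degrees, less where a joint would pass 70% of its speed; a pose out of reach is approached as far as the arm can. A call with a gripper value outside its range is refused whole. The fingers move at their own pace and stop on an object; the grip force is fixed at half the most. Time passes only in rows, so rows that do not move let the fingers close. It gives the time, the measured TCP pose, the force and the opening at its end, in the units of the state.
- telemetry.get_obs(): the state, without advancing time (a new reading comes with each control period).
- snapshot(name): name is "scene" or "top" or "wrist"; returns the picture (420x560x3 uint8, blue, green, red); there is no depth.
- calibration(name): a dict with "K" (3x3 intrinsics, pixels), "camera_from_world" (4x4, takes a point from world to camera coordinates). Camera axes: x right, y up, looking along -z (the intrinsics and any distortion apply to the point x, -y, -z); pixel columns grow to the right and rows downward; lengths in m; the calibration is good to about 2 mm. The wrist camera is an equidistant fisheye: a pixel r from the principal point sees the ray r / f radians off the axis. A picture is of the moment at which its call begins: read the wrist's pose just before it. calibration takes no time and is no camera call; for the wrist camera it gives the pose at the moment of the call.
- workorder.close_job(): hands the job in, once; it reports no verdict.
The state is a dict: "clock": time; "joint_pos": joint angles; "qvel": joint speeds; "tau": joint torques, N m; "tool_pos": TCP position; "orientation": TCP orientation; "force": force on the tool from outside, world axes, zero at the start; "moment": the same for the moment, N m; "opening": finger opening in m.
Only numpy, scipy, OpenCV 4.12 (cv2) and the standard library are available. Lean on these libraries where they do the work, as an engineer would, in place of code of your own. Each camera call takes 0.05 s, during which the arm holds its last target.

## Working session

There is one attempt and no reset: what is moved stays moved. The work goes in short steps, Python scripts to look and compute and a tool call to move; the robot and the scene stay as the last step left them, time stands still between calls to the robot, and variables do not carry over. Pictures are saved under pics/ and viewed, and the job is handed in when it is done.

Besides the shell and the picture viewer there is one more tool, called as name(argument=value, ...) on one line, values as JSON. step_arm: Moves the arm, as the interface text tells. Its arguments: {"type":"object","properties":{"plan":{"type":"string"}},"required":["plan"]}

```bash
mkdir -p pics; python3 - <<'E'
from plant import telemetry, snapshot, calibration
import cv2
o=telemetry.get_obs(); print(o)
for n in("scene","top"):
    cv2.imwrite(f"pics/{n}0.png",snapshot(n)); c=calibration(n); print(n,c)
E
```

```text
{'clock': 0.0, 'joint_pos': array([ 9.28269565e+01,  2.05923773e+01,  6.33592080e-01, -1.89677051e-02,
       -7.01344336e+01, -1.65064096e+01]), 'qvel': array([ 0.10288557, -0.06441159, -0.00121874, -0.01354369, -0.03668076,
       -0.08654029]), 'tau': array([-4.65759440e-04, -5.82719707e+01,  2.93047982e+01,  6.99723870e+00,
        6.73446018e-03, -1.78112741e-04]), 'tool_pos': array([0.1595534 , 0.65537842, 0.22561428]), 'orientation': array([ 1.79905556e+02, -9.39213310e-03, -1.36859053e+01]), 'force': array([ 0.65941561, -0.35543927,  0.83892713]), 'moment': array([0.01750744, 0.00730945, 0.01279013]), 'opening': 0.08747240908596451}
scene {'K': array([[416.24316599,   0.        , 278.59170416],
       [  0.        , 416.24316599, 211.42368528],
       [  0.        ,   0.        ,   1.        ]]), 'camera_from_world': array([[ 0.87413794,  0.48526237, -0.02008244, -0.4982605 ],
       [-0.3332713 ,  0.62939716,  0.70198964,  0.12821754],
       [ 0.35328899, -0.60694288,  0.71190395, -1.2973878 ],
       [ 0.        ,  0.        ,  0.        ,  1.        ]])}
top {'K': array([[505.6453272 ,   0.        , 284.9043205 ],
       [  0.        , 505.6453272 , 211.77321966],
       [  0.        ,   0.        ,   1.        ]]), 'camera_from_world': array([[-0.02019861, -0.99979324,  0.00234277,  0.02416054],
       [ 0.98212019, -0.01940278,  0.18725242, -0.56022562],
       [-0.18716825,  0.00608312,  0.98230904, -1.20931199],
       [ 0.        ,  0.        ,  0.        ,  1.        ]])}
```

View pics/scene0.png

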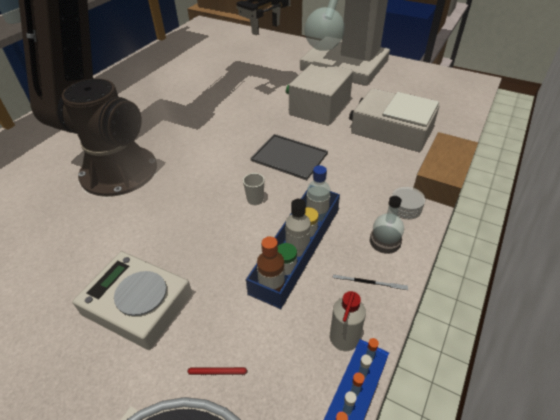

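View pics/top0.png

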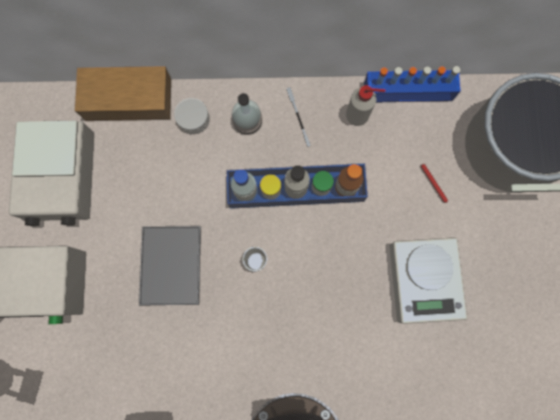

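The green jar (top view ~322,182) stands between the black-capped (297,174) and orange-capped (354,172) bottles. The tray is at (170,265), the balance pan at (430,267) and the beaker at (254,260). Next I'll measure these.

```bash
cat > h.py <<'E'
import numpy as np, cv2
from plant import calibration
def ray(n,u,v):
    c=calibration(n);K=c["K"];T=c["camera_from_world"];R=T[:3,:3];o=-R.T@T[:3,3]
    d=np.array([(u-K[0,2])/K[0,0],-(v-K[1,2])/K[1,1],-1.0]);return o,R.T@d
def onz(n,u,v,z):
    o,d=ray(n,u,v);return o+d*(z-o[2])/d[2]
def proj(n,p):
    c=calibration(n);K=c["K"];T=c["camera_from_world"];q=T[:3,:3]@np.asarray(p)+T[:3,3]
    return np.array([K[0,0]*q[0]/-q[2]+K[0,2], K[1,1]*-q[1]/-q[2]+K[1,2]])
def tri(a,b):
    (o1,d1),(o2,d2)=a,b
    s=np.linalg.lstsq(np.c_[d1,-d2],o2-o1,rcond=None)[0]
    p,q=o1+s[0]*d1,o2+s[1]*d2;return (p+q)/2,np.linalg.norm(p-q)
def blobs(img,lo,hi,box=None,minA=15):
    h=cv2.cvtColor(img,cv2.COLOR_BGR2HSV);m=cv2.inRange(h,np.array(lo),np.array(hi))
    if box is not None:
        k=np.zeros_like(m);x0,y0,x1,y1=box;k[y0:y1,x0:x1]=255;m&=k
    n,l,s,c=cv2.connectedComponentsWithStats(m)
    return [(c[i].round(1),s[i].tolist()) for i in range(1,n) if s[i,4]>=minA],m
E
python3 - <<'E'
import cv2
for n,(x0,y0,x1,y1) in dict(top=(215,150,380,280),scene=(240,160,350,310)).items():
    i=cv2.imread(f"pics/{n}0.png")[y0:y1,x0:x1]; s=4
    cv2.imwrite(f"pics/{n}0z.png",cv2.resize(i,None,fx=s,fy=s,interpolation=cv2.INTER_CUBIC))
i=cv2.imread("pics/top0.png")
a=cv2.resize(i[215:315,130:210],None,fx=4,fy=4);b=cv2.resize(i[230:330,385:475],None,fx=4,fy=4)
cv2.imwrite("pics/tb0.png",cv2.hconcat([a,b]))
E
```

```text
(no output)
```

View pics/top0z.png

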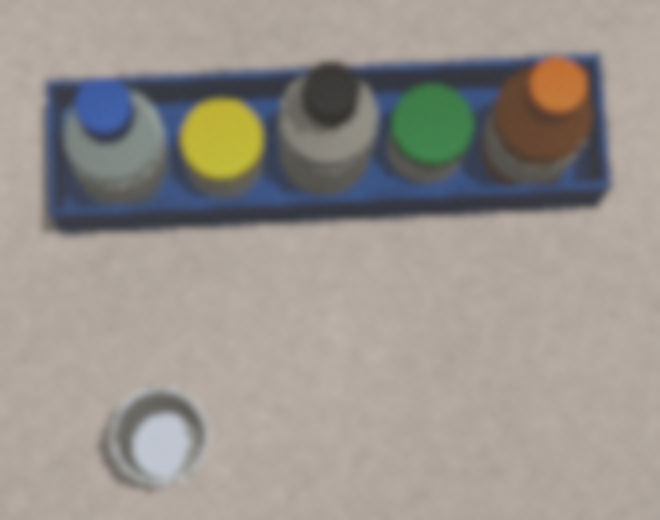

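View pics/scene0z.png

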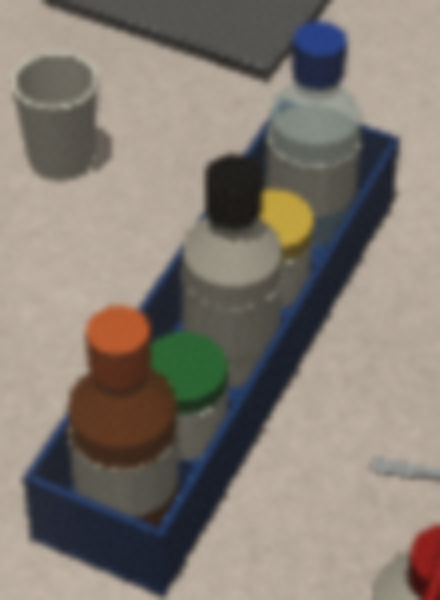

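View pics/tb0.png

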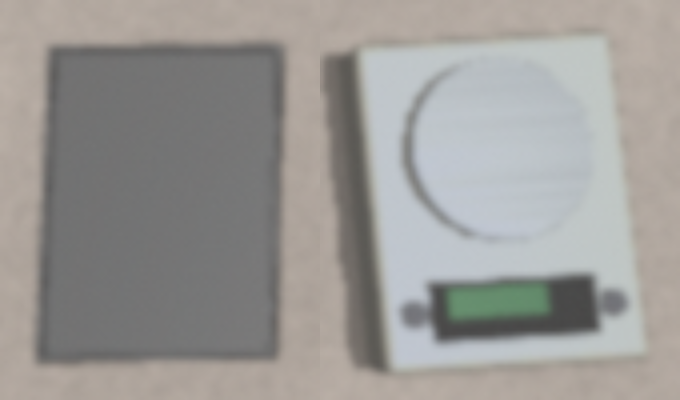

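```bash
python3 - <<'E'
from h import *
f=lambda z,o:(z[0]/4-.375+o[0],z[1]/4-.375+o[1])
T=(215,150);S=(240,160)
P=dict(orange=((558,86),(119,331),.163),black=((331,94),(235,176),.163),blue=((104,105),(320,44),.163),green=((432,124),(190,366),.065),yellow=((222,138),None,.065))
for k,(t,s,z) in P.items():
    a=f(t,T);print(k,onz("top",*a,z).round(4),end=' ')
    if s: b=f(s,S);print(onz("scene",*b,z).round(4),[x.round(4) for x in tri(ray("top",*a),ray("scene",*b))])
    else: print()
print("rack corners")
c=[onz("top",*f(q,T),.062) for q in((46,82),(599,55),(607,188),(56,219))]
for q in c:print(q.round(4))
m=np.mean(c,0);d=(c[0]-c[1]+c[3]-c[2]);print(m.round(4),np.degrees(np.arctan2(-d[0],d[1])),np.linalg.norm(d)/2)
print('tray');c=[onz("top",*f(q,(130,215)),.012) for q in((51,46),(284,44),(277,356),(38,360))]
for q in c:print(q.round(4))
m=np.mean(c,0);d=(c[0]-c[3]+c[1]-c[2]);print(m.round(4),np.degrees(np.arctan2(d[1],d[0])),np.linalg.norm(d)/2)
print('pan',onz("top",*f((180,149),(385,230)),.072).round(4))
print('beaker',onz("top",*f((157,437),T),.075).round(4))
i=cv2.imread("pics/scene0.png")
cv2.imwrite("pics/bal_s.png",cv2.resize(i[245:345,70:200],None,fx=4,fy=4))
E
```

```text
orange [ 0.6321 -0.1482  0.163 ] [ 0.6357 -0.1511  0.163 ] [array([ 0.6335, -0.1485,  0.1589]), np.float64(0.0009)]
black [ 0.6298 -0.017   0.163 ] [ 0.6364 -0.0204  0.163 ] [array([ 0.6327, -0.0163,  0.1572]), np.float64(0.0031)]
blue [0.6259 0.114  0.163 ] [0.6296 0.1074 0.163 ] [array([0.6271, 0.1143, 0.1571]), np.float64(0.0007)]
green [ 0.6357 -0.0829  0.065 ] [ 0.6411 -0.0843  0.065 ] [array([ 0.6382, -0.0823,  0.0606]), np.float64(0.0033)]
yellow [0.6293 0.0485 0.065 ] 
rack corners
[0.6685 0.1588 0.062 ]
[ 0.6793 -0.1901  0.062 ]
[ 0.5933 -0.1908  0.062 ]
[0.5803 0.1524 0.062 ]
[ 0.6303 -0.0174  0.062 ] 1.9667631235432073 0.34626800444977973
tray
[0.5382 0.3787 0.012 ]
[0.5365 0.2295 0.012 ]
[0.3397 0.2317 0.012 ]
[0.3403 0.3803 0.012 ]
[0.4387 0.3051 0.012 ] -0.557334364627218 0.19734981896375597
pan [ 0.4149 -0.3328  0.072 ]
beaker [0.4424 0.0902 0.075 ]
```

View pics/bal_s.png

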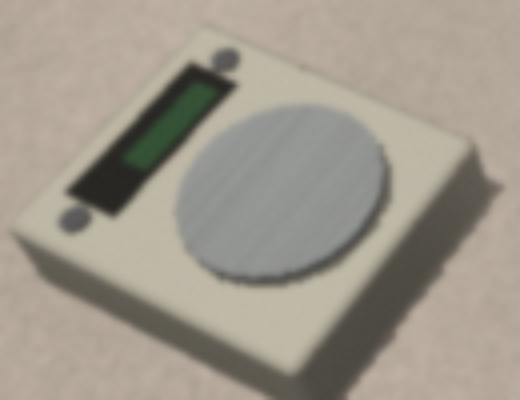

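step_arm(plan="8.7 0 0 0 0 0 -6.84;8.7 0 0 0 0 0 -6.84;8.7 1.1 1.6 0 0 0 0;8.7 2.3 3.2 0 0 0 0;8.7 2.3 3.3 0 0 0 0;8.7 2.3 3.3 0 0 0 0;8.7 2.3 3.3 0 0 0 0;8.7 2.3 3.3 0 0 0 0;8.7 2.3 3.3 0 0 0 0;8.7 2.3 3.3 0 0 0 0;8.7 2.3 3.3 0 0 0 0;8.7 2.3 3.3 0 0 0 0")

```text
clock: 1.1
tool_pos: [0.3782, 0.3419, 0.2265]
orientation: [-180.0, 0.0, 0.0]
force: [0.8, 0.8, 0.5]
opening: 0.087
```

step_arm(plan="8.7 2.3 3.3 0 0 0 0;8.7 2.3 3.3 0 0 0 0;8.7 2.3 3.3 0 0 0 0;8.7 2.3 3.3 0 0 0 0;8.7 2.3 3.3 0 0 0 0;8.7 2.3 3.3 0 0 0 0;8.7 2.3 3.3 0 0 0 0;8.7 2.3 3.3 0 0 0 0;8.7 2.3 3.3 0 0 0 0;8.7 2.3 3.3 0 0 0 0;8.7 1.3 2.1 0 0 0 0;8.7 1.0 1.0 0 0 0 0")

```text
clock: 2.1
tool_pos: [0.6313, -0.0203, 0.2256]
orientation: [180.0, 0.1, -0.2]
force: [1.1, 0.4, 0.0]
opening: 0.0869
```

```bash
python3 - <<'E'
from plant import telemetry, snapshot, calibration
import cv2
o=telemetry.get_obs(); print(o['clock'],o['tool_pos'],o['orientation'])
c=calibration('wrist');print(c); cv2.imwrite("pics/w1.png",snapshot("wrist"))
print(telemetry.get_obs()['tool_pos'])
E
```

```text
2.1 [ 0.63134196 -0.0202535   0.22563718] [ 1.79968850e+02  8.29472934e-02 -1.60641563e-01]
{'K': array([[325.1922621 ,   0.        , 278.46917604],
       [  0.        , 325.1922621 , 210.78745412],
       [  0.        ,   0.        ,   1.        ]]), 'camera_from_world': array([[-3.22439136e-03, -9.99994782e-01,  2.00171774e-04,
        -1.83125903e-02],
       [ 9.64724076e-01, -3.16335851e-03, -2.63244090e-01,
        -5.76622143e-01],
       [ 2.63243349e-01, -6.55691439e-04,  9.64729241e-01,
        -5.54560922e-01],
       [ 0.00000000e+00,  0.00000000e+00,  0.00000000e+00,
         1.00000000e+00]])}
[ 0.63238963 -0.02053064  0.22541752]
```

View pics/w1.png

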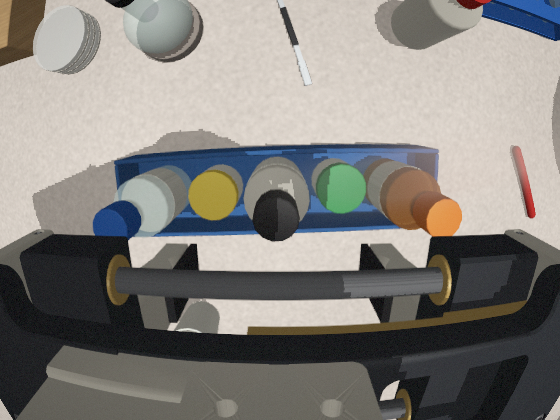

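The wrist view shows the black cap at (276,214), green lid (342,188), yellow lid (213,194), orange cap (440,215) and blue cap (117,222). I'll zoom in and measure them.

```bash
cat >> h.py <<'E'
def wray(c,u,v):
    K=c["K"];T=c["camera_from_world"];R=T[:3,:3];o=-R.T@T[:3,3]
    x,y=u-K[0,2],v-K[1,2];r=np.hypot(x,y);th=r/K[0,0]
    d=np.array([x/r*np.sin(th),-y/r*np.sin(th),-np.cos(th)]);return o,R.T@d
def wz(c,u,v,z):
    o,d=wray(c,u,v);return o+d*(z-o[2])/d[2]
E
python3 - <<'E'
import cv2
i=cv2.imread("pics/w1.png")[140:250,85:285];cv2.imwrite("pics/w1a.png",cv2.resize(i,None,fx=4,fy=4,interpolation=cv2.INTER_CUBIC))
i=cv2.imread("pics/w1.png")[140:250,275:475];cv2.imwrite("pics/w1b.png",cv2.resize(i,None,fx=4,fy=4,interpolation=cv2.INTER_CUBIC))
E
```

```text
(no output)
```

View pics/w1a.png

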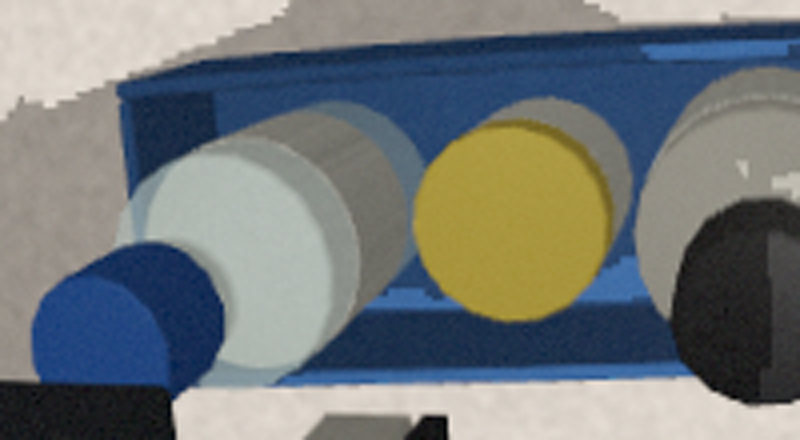

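View pics/w1b.png

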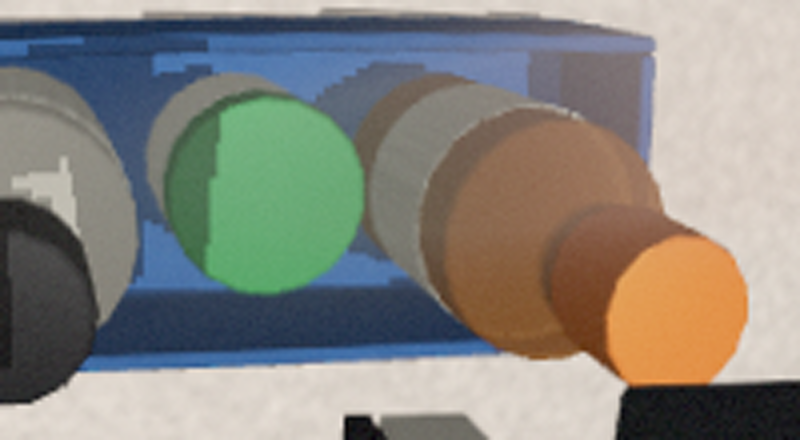

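```bash
python3 - <<'E'
from h import *
from plant import calibration,telemetry
c=calibration('wrist');print(telemetry.get_obs()['tool_pos'])
g=lambda x,y,o:(x/4-.375+o,y/4-.375+140)
for k,(p,z) in dict(orange=(g(678,312,275),.163),green=(g(265,192,275),.065),black=((276,218.7),.163),yellow=(g(513,221,85),.065),blue=(g(101,346,85),.163)).items():
    print(k,wz(c,*p,z).round(4))
print('pan scene',onz("scene",281/4-.375+70,190/4-.375+245,.072))
E
```

```text
[ 0.63238963 -0.02053064  0.22541752]
orange [ 0.6373 -0.1489  0.163 ]
green [ 0.6405 -0.0836  0.065 ]
black [ 0.6375 -0.0189  0.163 ]
yellow [0.6335 0.0459 0.065 ]
blue [0.6313 0.1114 0.163 ]
pan scene [ 0.41848966 -0.33761906  0.072     ]
```

step_arm(plan="8.7 0.2 -0.2 1.5 0 0 0;8.7 0 0 2.5 0 0 0;8.7 0 0 2.5 0 0 0;8.7 0 0 2 0 0 0;8.7 0 0 1 0 0 0;8.7 0 0 0 0 0 0")

```text
clock: 2.65
tool_pos: [0.6309, -0.0149, 0.1289]
orientation: [180.0, 0.3, 0.0]
force: [-0.5, 0.1, -0.3]
opening: 0.0867
```

```bash
python3 - <<'E'
from plant import telemetry, snapshot, calibration
import cv2
o=telemetry.get_obs(); print(o['clock'],o['tool_pos'],o['orientation'],o['force'])
i=snapshot("wrist");cv2.imwrite("pics/w2.png",i)
i=snapshot("scene");cv2.imwrite("pics/s2.png",cv2.resize(i[120:320,200:400],None,fx=3,fy=3))
E
```

```text
2.65 [ 0.63091752 -0.01489197  0.12889715] [1.79956082e+02 2.67603206e-01 1.01256921e-02] [-0.47442029  0.11567618 -0.29436105]
```

View pics/w2.png

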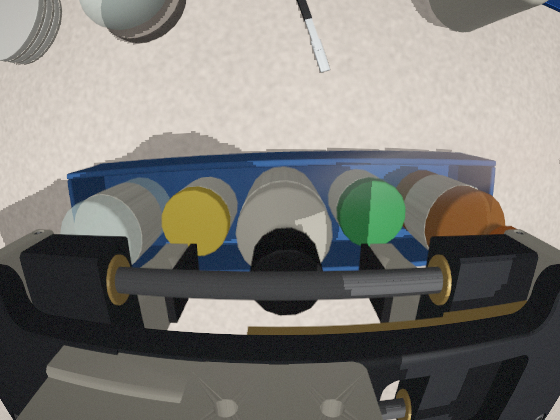

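View pics/s2.png

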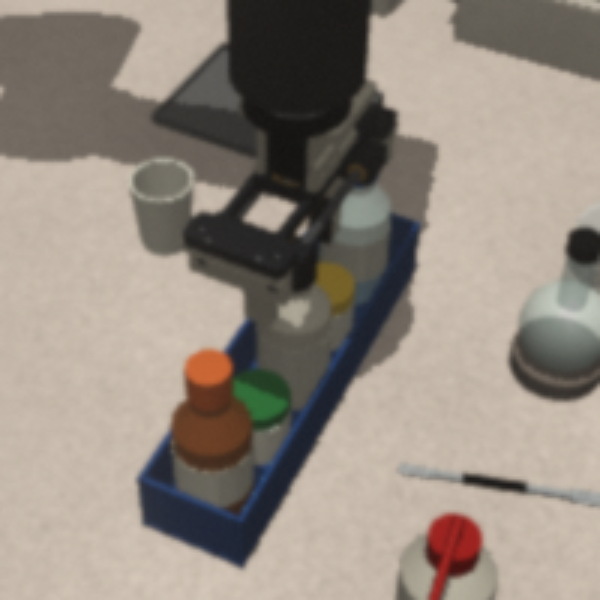

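step_arm(plan="8.7 0.2 0.3 0 0 0 0;8.7 0 0 0 0 0 0;0 0 0 0 0 0 0;0 0 0 0 0 0 0;0 0 0 0 0 0 0;0 0 0 0 0 0 0;0 0 0 0 0 0 0;0 0 0 0 0 0 0;0 0 0 0 0 0 0;0 0 0 0 0 0 0")

```text
clock: 3.58
tool_pos: [0.6346, -0.0182, 0.1315]
orientation: [180.0, 0.0, -0.0]
force: [0.3, -0.2, -0.6]
opening: 0.0388
```

step_arm(plan="0 0 0 0 0 0 0;0 0 0 0 0 0 0;0 0 0 0 0 0 0;0 0 0 0 0 0 0")

```text
clock: 3.92
tool_pos: [0.6346, -0.0182, 0.1315]
orientation: [180.0, 0.0, -0.0]
force: [0.3, -0.3, -0.9]
opening: 0.0333
```

step_arm(plan="0 0 0 -0.4 0 0 0;0 0 0 -0.8 0 0 0;0 0 0 -1.2 0 0 0;0 0 0 -1.6 0 0 0;0 0 0 -1.8 0 0 0;0 0 0 -1.8 0 0 0;0 0 0 -1.4 0 0 0;0 -0.4 0 -0.7 0 0 0;0 -0.8 0 -0.3 0 0 0;0 -1.3 0 0 0 0 0;0 -1.8 -0.4 0 0 0 0;0 -2 -0.8 0 0 0 0")

```text
clock: 4.92
tool_pos: [0.5699, -0.0067, 0.2306]
orientation: [180.0, 0.1, -0.1]
force: [-1.0, 0.8, -3.5]
opening: 0.0335
```

```bash
python3 - <<'E'
from plant import telemetry, snapshot
import cv2
o=telemetry.get_obs(); print(o['clock'],o['tool_pos'],o['orientation'],o['force'],o['opening'])
i=snapshot("scene");cv2.imwrite("pics/s3.png",cv2.resize(i[120:320,200:400],None,fx=3,fy=3))
E
```

```text
4.9167 [ 0.56994515 -0.00673924  0.23061981] [ 1.79984273e+02  1.02264414e-01 -6.67917877e-02] [-0.96569034  0.75681858 -3.46624597] 0.033495396772975305
```

View pics/s3.png

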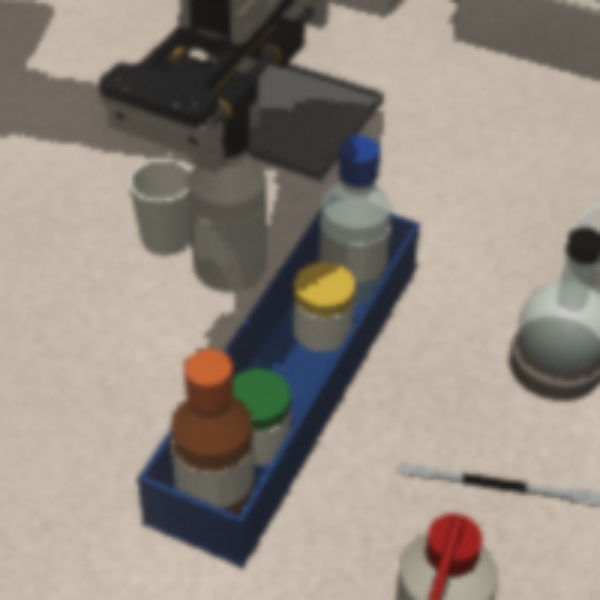

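step_arm(plan="0 -0.6 -1 0 0 0 0;0 -1.2 -2 0 0 0 0;0 -1.5 -2.6 0 0 0 0;0 -1.5 -2.6 0 0 0 0;0 -1.5 -2.6 0 0 0 0;0 -1.5 -2.6 0 0 0 0;0 -1.5 -2.6 0 0 0 0;0 -1.5 -2.6 0 0 0 0;0 -1.5 -2.6 0 0 0 0;0 -1.5 -2.6 0 0 0 0;0 -1.5 -2.6 0 0 0 0;0 -1.5 -2.6 0 0 0 0")

```text
clock: 5.97
tool_pos: [0.402, 0.2847, 0.2314]
orientation: [180.0, 0.0, 0.0]
force: [0.2, 1.0, -2.8]
opening: 0.0332
```

step_arm(plan="0 -0.9 -1.3 0 0 0 0;0 -0.4 -0.6 0.6 0 0 0;0 0 0 1.4 0 0 0;0 0 0 2 0 0 0;0 0 0 2 0 0 0;0 0 0 1.6 0 0 0;0 0 0 1.1 0 0 0;0 0 0 0.6 0 0 0;0 0 0 0.4 0 0 0;0 0 0 0 0 0 0")

```text
clock: 6.8
tool_pos: [0.3904, 0.3022, 0.1339]
orientation: [179.9, 0.0, -0.0]
force: [0.9, -0.5, -2.6]
opening: 0.0333
```

```bash
python3 - <<'E'
from plant import telemetry, snapshot
import cv2
i=snapshot("top");j=snapshot("scene")
a=cv2.resize(i[200:340,110:250],(420,420));b=cv2.resize(j[60:200,220:360],(380,380));b=cv2.copyMakeBorder(b,0,40,0,0,0)
cv2.imwrite("pics/t4.png",cv2.hconcat([a,b]))
E
```

```text
(no output)
```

View pics/t4.png

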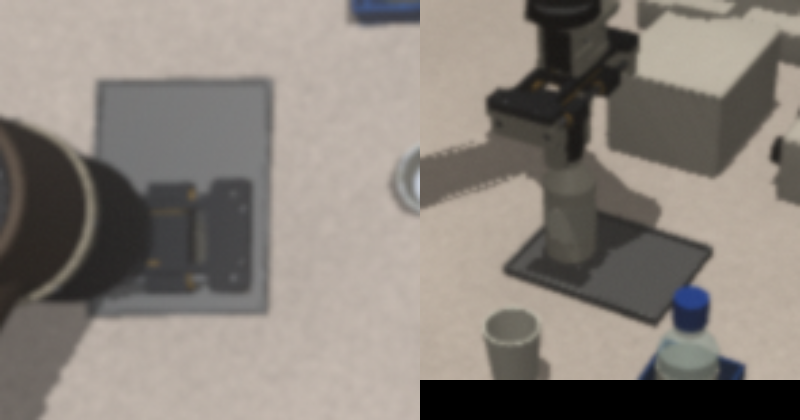

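step_arm(plan="0 0 0 0.1 0 0 0;0 0 0 0.1 0 0 0;0 0 0 0 0 0 0")

```text
clock: 7.15
tool_pos: [0.3907, 0.3029, 0.1329]
orientation: [-180.0, -0.0, -0.0]
force: [0.4, 0.1, -3.0]
opening: 0.0332
```

step_arm(plan="0 0 0 0.1 0 0 0;0 0 0 0 0 0 0;0 0 0 0.1 0 0 0;0 0 0 0 0 0 0")

```text
clock: 7.48
tool_pos: [0.3907, 0.3029, 0.1306]
orientation: [-180.0, -0.0, 0.0]
force: [0.5, 0.2, -1.5]
opening: 0.0333
```

step_arm(plan="0 0 0 0.05 0 0 0;4.5 0 0 0 0 0 0;6 0 0 0 0 0 0;8.7 0 0 0 0 0 0;8.7 0 0 0 0 0 0;8.7 0 0 0 0 0 0;8.7 0 0 0 0 0 0;8.7 0 0 0 0 0 0")

```text
clock: 8.15
tool_pos: [0.3907, 0.3028, 0.13]
orientation: [180.0, 0.0, -0.0]
force: [-0.4, 0.7, -0.1]
opening: 0.0746
```

step_arm(plan="8.7 0 0 -1.5 0 0 0;8.7 0 0 -2.5 0 0 0;8.7 0 0 -3 0 0 0;8.7 0 0 -2 0 0 0;8.7 0.4 0.8 -0.7 0 0 0;8.7 1.5 2.8 0 0 0 0;8.7 1.8 3.4 0 0 0 0;8.7 1.8 3.4 0 0 0 0;8.7 1.8 3.4 0 0 0 0;8.7 1.8 3.4 0 0 0 0;8.7 1.8 3.4 0 0 0 0;8.7 1.8 3.4 0 0 0 0")

```text
clock: 9.15
tool_pos: [0.5179, 0.0607, 0.2268]
orientation: [-180.0, 0.0, 0.0]
force: [1.1, 0.4, 0.3]
opening: 0.087
```

step_arm(plan="8.7 1.8 3.4 0 0 0 0;8.7 1.8 3.4 0 0 0 0;8.7 1.8 3.4 0 0 0 0;8.7 1.8 3.4 0 0 0 0;8.7 1.8 3.4 0 0 0 0;8.7 1.8 3.4 0 0 0 0;8.7 0.9 0.4 0 0 0 0;8.7 0 0 0 0 0 0")

```text
clock: 9.82
tool_pos: [0.6354, -0.1478, 0.2252]
orientation: [180.0, 0.1, -0.2]
force: [0.1, -0.8, -0.8]
opening: 0.087
```

```bash
python3 - <<'E'
from plant import telemetry, snapshot, calibration
import cv2,pickle
o=telemetry.get_obs(); print(o['clock'],o['tool_pos'])
pickle.dump(calibration('wrist'),open('c5.pkl','wb'))
i=snapshot("wrist");cv2.imwrite("pics/w5.png",i)
j=snapshot("scene");cv2.imwrite("pics/s5.png",j)
print(telemetry.get_obs()['tool_pos'])
E
```

```text
9.8167 [ 0.63535653 -0.14783273  0.2251579 ]
[ 0.63406705 -0.14543708  0.22590381]
```

View pics/w5.png

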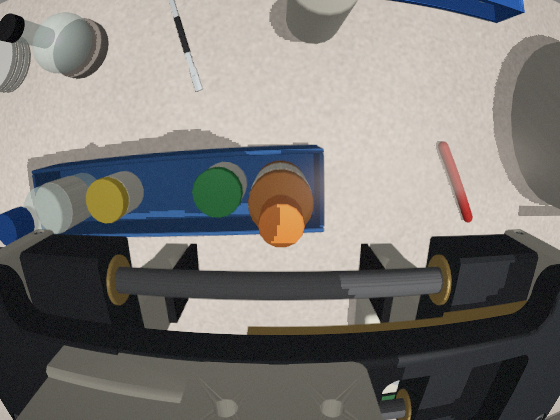

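View pics/s5.png

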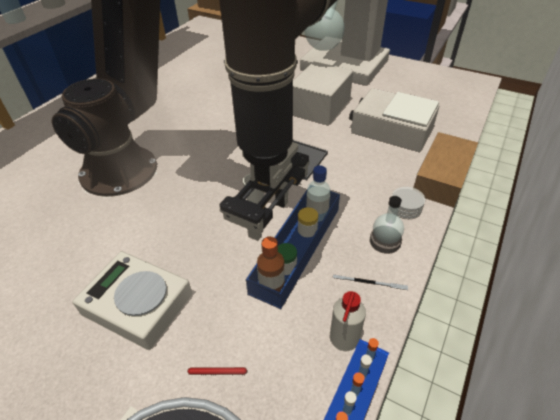

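```bash
python3 - <<'E'
from h import *
import pickle
c=pickle.load(open('c5.pkl','rb'));i=cv2.imread("pics/w5.png")
b,m=blobs(i,(5,130,120),(18,255,255),(255,190,310,250));print(b)
print(wz(c,281.5,225,.163),wz(c,217,192,.065))
E
```

```text
[(array([282.1, 216.4]), [255, 190, 55, 57, 2416])]
[ 0.6357936  -0.15000829  0.163     ] [ 0.63936429 -0.08577186  0.065     ]
```

step_arm(plan="8.7 0 0.4 1.5 0 0 0;8.7 0 0 2.5 0 0 0;8.7 0 0 2.5 0 0 0;8.7 0 0 2 0 0 0;8.7 0 0 1.05 0 0 0;8.7 0 0 0 0 0 0;0 0 0 0 0 0 0;0 0 0 0 0 0 0;0 0 0 0 0 0 0;0 0 0 0 0 0 0;0 0 0 0 0 0 0;0 0 0 0 0 0 0")

```text
clock: 10.92
tool_pos: [0.6349, -0.1492, 0.1322]
orientation: [-180.0, -0.1, -0.0]
force: [0.4, -0.4, 0.7]
opening: 0.0525
```

step_arm(plan="0 0 0 0 0 0 0;0 0 0 0 0 0 0;0 0 0 0 0 0 0;0 0 0 0 0 0 0;0 0 0 0 0 0 0;0 0 0 0 0 0 0")

```text
clock: 11.42
tool_pos: [0.6346, -0.1493, 0.1316]
orientation: [180.0, 0.0, -0.0]
force: [0.9, -0.8, -0.7]
opening: 0.0335
```

step_arm(plan="0 0 0 -0.4 0 0 0;0 0 0 -0.8 0 0 0;0 0 0 -1.2 0 0 0;0 0 0 -1.6 0 0 0;0 0 0 -1.8 0 0 0;0 0 0 -1.8 0 0 0;0 0 0 -1.4 0 0 0;0 -0.5 0 -0.7 0 0 0;0 -1 0 -0.3 0 0 0;0 -1.7 0 0 0 0 0;0 -2 -0.6 0 0 0 0;0 -2 -1.2 0 0 0 0")

```text
clock: 12.42
tool_pos: [0.5603, -0.1317, 0.2306]
orientation: [-180.0, 0.1, -0.1]
force: [0.5, 0.5, -1.8]
opening: 0.0334
```

step_arm(plan="0 -1.6 -2 0 0 0 0;0 -1 -2.6 0 0 0 0;0 -0.6 -2.9 0 0 0 0;0 -0.4 -3 0 0 0 0;0 -0.4 -3 0 0 0 0;0 -0.4 -3 0 0 0 0;0 -0.4 -3 0 0 0 0;0 -0.4 -3 0 0 0 0;0 -0.4 -3 0 0 0 0;0 -0.4 -3 0 0 0 0;0 -0.4 -3 0 0 0 0;0 -0.4 -3 0 0 0 0")

```text
clock: 13.42
tool_pos: [0.493, 0.2144, 0.2312]
orientation: [180.0, 0.1, -0.0]
force: [0.6, 0.2, -3.7]
opening: 0.0337
```

step_arm(plan="0 -0.2 -2.9 0 0 0 0;0 -0.1 -2.6 0 0 0 0;0 -0.1 -2 0 0 0 0;0 0 -1 0.4 0 0 0;0 0 -0.4 1 0 0 0;0 0 0 1.8 0 0 0;0 0 0 2 0 0 0;0 0 0 1.8 0 0 0;0 0 0 1.4 0 0 0;0 0 0 0.8 0 0 0;0 0 0 0.5 0 0 0;0 0 0 0 0 0 0")

```text
clock: 14.42
tool_pos: [0.4901, 0.3016, 0.1334]
orientation: [179.9, 0.1, -0.0]
force: [-0.9, -0.7, -2.9]
opening: 0.0336
```

step_arm(plan="0 0 0 0.1 0 0 0;0 0 0 0.1 0 0 0;0 0 0 0.1 0 0 0;0 0 0 0 0 0 0")

```text
clock: 14.75
tool_pos: [0.4908, 0.3029, 0.132]
orientation: [-180.0, -0.0, -0.0]
force: [-0.3, -0.2, -2.5]
opening: 0.0334
```

step_arm(plan="0 0 0 0.1 0 0 0;0 0 0 0.05 0 0 0;0 0 0 0 0 0 0")

```text
clock: 15.0
tool_pos: [0.4909, 0.303, 0.1305]
orientation: [-180.0, -0.0, 0.0]
force: [-0.1, -0.2, 1.0]
opening: 0.0338
```

step_arm(plan="4.5 0 0 0 0 0 0;6 0 0 0 0 0 0;8.7 0 0 0 0 0 0;8.7 0 0 0 0 0 0;8.7 0 0 0 0 0 0;8.7 0 0 0 0 0 0;8.7 0 0 0 0 0 0;8.7 0 0 -1.5 0 0 0;8.7 0 0 -2.5 0 0 0;8.7 0 0 -3 0 0 0;8.7 0 0 -2 0 0 0;8.7 0 0 -0.7 0 0 0")

```text
clock: 16.0
tool_pos: [0.492, 0.3038, 0.2309]
orientation: [-179.8, -0.2, 0.0]
force: [-0.4, 0.6, 0.1]
opening: 0.0868
```

```bash
python3 - <<'E'
from plant import telemetry, snapshot
import cv2
i=snapshot("scene");print(telemetry.get_obs()['tool_pos'])
cv2.imwrite("pics/s6.png",cv2.resize(i[80:320,200:400],None,fx=2.5,fy=2.5))
E
```

```text
[0.49185902 0.30380535 0.23069698]
```

View pics/s6.png

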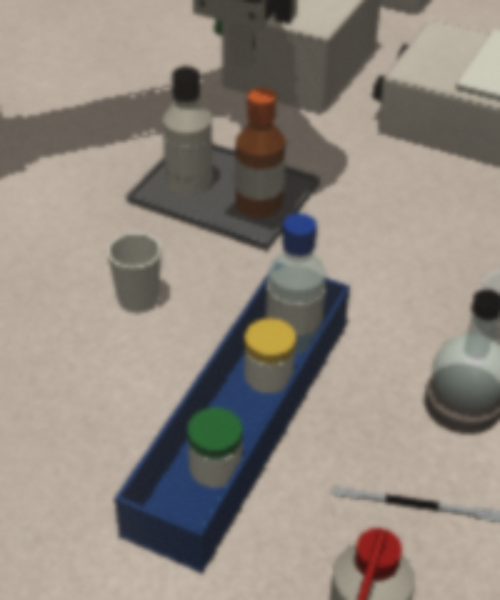

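Both bottles stand upright on the tray, and the jar is clear on both sides.

step_arm(plan="8.7 0.5 1.5 0 0 0 0;8.7 1.3 3.4 0 0 0 0;8.7 1.4 3.7 0 0 0 0;8.7 1.4 3.7 0 0 0 0;8.7 1.4 3.7 0 0 0 0;8.7 1.4 3.7 0 0 0 0;8.7 1.4 3.7 0 0 0 0;8.7 1.4 3.7 0 0 0 0;8.7 1.4 3.7 0 0 0 0;8.7 1.4 3.7 0 0 0 0;8.7 1.3 3 0 0 0 0;8.7 0.5 1.2 0 0 0 0")

```text
clock: 17.05
tool_pos: [0.6386, -0.0885, 0.2248]
orientation: [180.0, 0.2, -0.2]
force: [0.6, 0.6, 0.3]
opening: 0.0868
```

step_arm(plan="8.7 0 0 1.5 0 0 0;8.7 0 0 2.5 0 0 0;8.7 0 0 2.5 0 0 0;8.7 0 0 1 0 0 0;8.7 0 0 0 0 0 0")

```text
clock: 17.47
tool_pos: [0.6361, -0.0844, 0.1481]
orientation: [180.0, 0.4, -0.0]
force: [-0.8, -0.2, 0.2]
opening: 0.0867
```

```bash
python3 - <<'E'
from h import *
from plant import telemetry, snapshot, calibration
o=telemetry.get_obs(); print(o['clock'],o['tool_pos'])
c=calibration('wrist')
i=snapshot("wrist");cv2.imwrite("pics/w7.png",i)
b,m=blobs(i,(45,80,60),(85,255,255),(200,150,400,330),100);print(b)
if b:
    x,y,w,h,_=max(b,key=lambda q:q[1][4])[1]
    print(wz(c,x+w/2-.5,y+h/2-.5,.065))
E
```

```text
17.4667 [ 0.63611783 -0.0844063   0.14812353]
[(array([278.4, 211.9]), [246, 179, 66, 66, 3376])]
[ 0.64035014 -0.08447367  0.065     ]
```

View pics/w7.png

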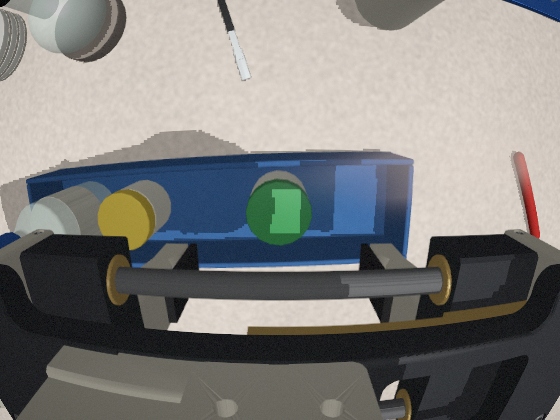

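step_arm(plan="8.7 0 0 1.5 0 0 0;8.7 0 0 2.5 0 0 0;8.7 0 0 2.8 0 0 0;8.7 0 0 2.5 0 0 0;8.7 0 0 2 0 0 0;8.7 0 0 1.3 0 0 0;8.7 0 0 0.7 0 0 0;8.7 0 0 0 0 0 0;0 0 0 0 0 0 0;0 0 0 0 0 0 0;0 0 0 0 0 0 0;0 0 0 0 0 0 0")

```text
clock: 18.52
tool_pos: [0.6393, -0.0841, 0.0203]
orientation: [-180.0, -0.1, 0.0]
force: [0.1, 0.4, 0.4]
opening: 0.0659
```

step_arm(plan="0 0 0 0 0 0 0;0 0 0 0 0 0 0;0 0 0 0 0 0 0;0 0 0 0 0 0 0")

```text
clock: 18.85
tool_pos: [0.6388, -0.0842, 0.0195]
orientation: [180.0, -0.0, 0.0]
force: [-0.8, -0.3, 4.1]
opening: 0.0517
```

step_arm(plan="0 0 0 -0.4 0 0 0;0 0 0 -0.8 0 0 0;0 0 0 -1.4 0 0 0;0 0 0 -2 0 0 0;0 0 0 -2.2 0 0 0;0 0 0 -2.2 0 0 0;0 0 0 -2 0 0 0;0 -0.5 0.5 -1.2 0 0 0;0 -1 1.1 -0.8 0 0 0;0 -1.6 1.8 0 0 0 0;0 -2 2.3 0 0 0 0;0 -2 2.3 0 0 0 0")

```text
clock: 19.85
tool_pos: [0.5654, -0.1651, 0.1484]
orientation: [-180.0, 0.1, 0.0]
force: [0.4, -0.6, -2.1]
opening: 0.0515
```

step_arm(plan="0 -2 2.3 0 0 0 0;0 -2 2.3 0 0 0 0;0 -2 2.3 0 0 0 0;0 -2 2.3 0 0 0 0;0 -2 2.3 0 0 0 0;0 -2 2.2 0 0 0 0;0 -1.6 1.8 0 0 0 0;0 -0.9 1 0 0 0 0;0 0 0 0 0 0 0;0 0 0 0 0 0 0")

```text
clock: 20.68
tool_pos: [0.4215, -0.3296, 0.1488]
orientation: [-180.0, 0.0, -0.1]
force: [-0.4, -0.1, -2.2]
opening: 0.0521
```

```bash
python3 - <<'E'
from h import *
from plant import telemetry, snapshot, calibration
import pickle
o=telemetry.get_obs(); print(o['clock'],o['tool_pos'],o['force'])
c=calibration('wrist');pickle.dump(c,open('c8.pkl','wb'));print(wray(c,1,1)[0])
cv2.imwrite("pics/w8.png",snapshot("wrist"))
j=snapshot("scene");cv2.imwrite("pics/s8.png",cv2.resize(j[200:370,50:250],None,fx=3,fy=3))
E
```

```text
20.6833 [ 0.42145217 -0.32959315  0.14876231] [-0.44679786 -0.13503522 -2.15055885]
[ 0.49218737 -0.32995025  0.30644874]
```

View pics/w8.png

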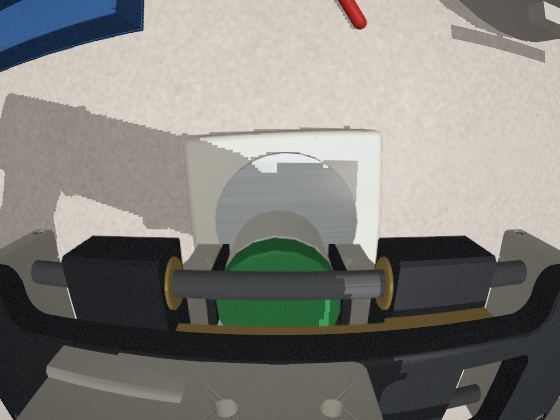

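View pics/s8.png

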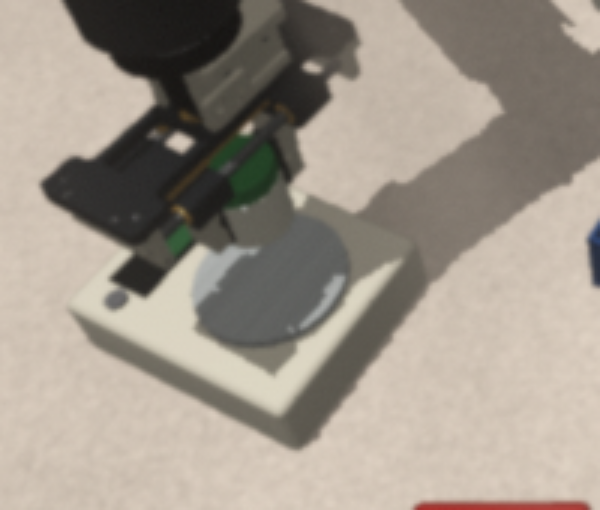

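```bash
python3 - <<'E'
import cv2
i=cv2.imread("pics/w8.png")[140:260,190:380];cv2.imwrite("pics/w8a.png",cv2.resize(i,None,fx=4,fy=4,interpolation=cv2.INTER_CUBIC))
E
```

```text
(no output)
```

View pics/w8a.png

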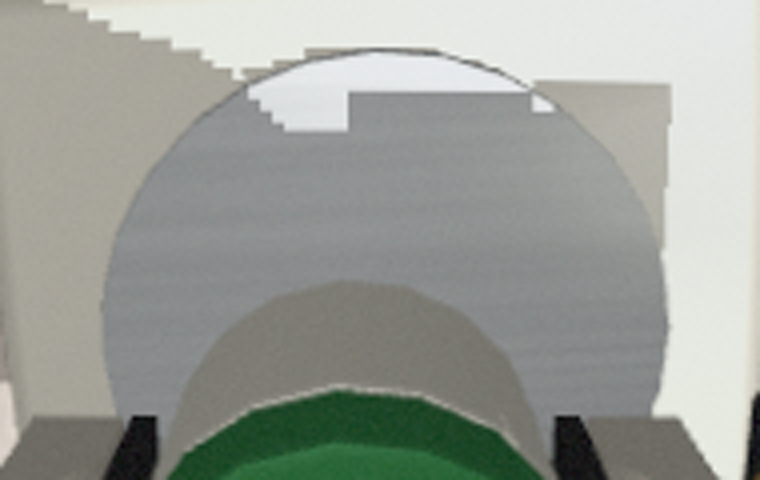

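```bash
python3 - <<'E'
from h import *
import pickle
from scipy.optimize import least_squares
c=pickle.load(open('c8.pkl','rb'))
def fit(pts,z,r):
    P=np.array([wz(c,x/4-.375+190,y/4-.375+140,z)[:2] for x,y in pts])
    s=least_squares(lambda q:np.hypot(*(P-q[:2]).T)-q[2],[*P.mean(0),r]);print(s.x.round(4),(s.fun*1e3).round(1))
    s=least_squares(lambda q:np.hypot(*(P-q).T)-r,P.mean(0));print(s.x.round(4),(s.fun*1e3).round(1))
fit([(103,305),(667,310),(385,49),(160,165),(250,85),(535,90),(605,160),(115,400),(655,400)],.072,.055)
fit([(350,282),(230,335),(190,390),(470,330),(522,390),(280,297),(420,295)],.135,.026)
E
```

```text
[ 0.4178 -0.3354  0.054 ] [ 0.2  0.1  0.5 -0.5  0.1  0.4 -1.  -0.   0.2]
[ 0.4168 -0.3354] [-0.7 -0.7  0.6 -0.8  0.1  0.3 -1.2 -1.2 -1. ]
[ 0.4206 -0.3295  0.0251] [ 0.3 -0.3  0.  -0.7  0.4  0.3  0.1]
[ 0.4195 -0.3296] [ 0.5 -0.4 -0.4 -0.7 -0.1  0.4  0.2]
```

step_arm(plan="0 -0.2 0.3 0 0 0 0;0 -0.1 0.3 0.6 0 0 0;0 0 0 1.4 0 0 0;0 0 0 1.6 0 0 0;0 0 0 1.2 0 0 0;0 0 0 0.7 0 0 0;0 0 0 0.4 0 0 0;0 0 0 0.1 0 0 0;0 0 0 0 0 0 0")

```text
clock: 21.53
tool_pos: [0.4199, -0.3352, 0.0891]
orientation: [180.0, 0.0, 0.0]
force: [-0.2, -1.1, -1.2]
opening: 0.0515
```

step_arm(plan="0 0 0 0.1 0 0 0;0 0 0 0.1 0 0 0;0 0 0 0 0 0 0")

```text
clock: 21.78
tool_pos: [0.4198, -0.3353, 0.0874]
orientation: [180.0, -0.0, -0.0]
force: [0.3, 0.5, -1.9]
opening: 0.0514
```

step_arm(plan="0 0 0 0.1 0 0 0;0 0 0 0 0 0 0")

```text
clock: 21.95
tool_pos: [0.42, -0.3353, 0.0865]
orientation: [180.0, -0.0, 0.0]
force: [0.4, 0.5, 1.6]
opening: 0.0518
```

step_arm(plan="5.6 0 0 0 0 0 0;6.5 0 0 0 0 0 0;8.7 0 0 0 0 0 0;8.7 0 0 0 0 0 0;8.7 0 0 0 0 0 0;8.7 0 0 -1 0 0 0;8.7 0 0 -2 0 0 0;8.7 0 0 -3 0 0 0;8.7 0 0 -3 0 0 0;8.7 0 0 -3 0 0 0;8.7 0 0 -2.1 0 0 0;8.7 0 0 0 0 0 0")

```text
clock: 22.95
tool_pos: [0.4217, -0.3365, 0.2332]
orientation: [179.8, -0.4, 0.0]
force: [1.2, -0.6, 0.3]
opening: 0.0871
```

```bash
python3 - <<'E'
from h import *
from plant import telemetry, snapshot, calibration
import pickle
o=telemetry.get_obs(); print(o['clock'],o['tool_pos'],o['force'])
c=calibration('wrist');pickle.dump(c,open('c9.pkl','wb'))
i=snapshot("wrist");cv2.imwrite("pics/w9.png",i)
b,m=blobs(i,(45,80,40),(85,255,255),(200,120,400,330),100);print(b)
x,y,w,h,_=max(b,key=lambda q:q[1][4])[1]
print(wz(c,x+w/2-.5,y+h/2-.5,.132))
E
```

```text
22.95 [ 0.42173776 -0.33654697  0.23316085] [ 1.18247892 -0.62237999  0.293247  ]
[(array([276.2, 213.2]), [246, 183, 61, 61, 2864]), (array([279.9, 270.2]), [256, 269, 43, 3, 100])]
[ 0.42107853 -0.33494716  0.132     ]
```

View pics/w9.png

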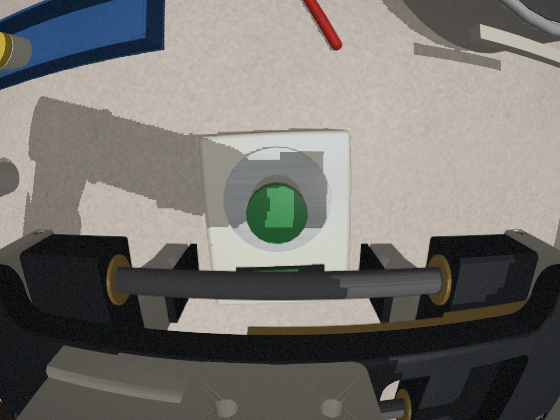

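```bash
python3 - <<'E'
from h import *
import pickle
c=pickle.load(open('c9.pkl','rb'));print(wz(c,276,198.5,.072))
E
```

```text
[ 0.41997104 -0.33473621  0.072     ]
```

step_arm(plan="8.7 0.1 -1.5 0 0 0 0;8.7 0.4 -3.5 0 0 0 0;8.7 0.45 -4 0 0 0 0;8.7 0.45 -4 0 0 0 0;8.7 0.45 -4 0 0 0 0;8.7 0.45 -4 0 0 0 0;8.7 0.45 -4 0 0 0 0;8.7 0.45 -4 0 0 0 0;8.7 0.45 -4 0 0 0 0;8.7 0.45 -4 0 0 0 0;8.7 0.45 -4 0 0 0 0;8.7 0.45 -4 0 0 0 0")

```text
clock: 24.0
tool_pos: [0.4689, 0.1167, 0.2268]
orientation: [180.0, 0.0, 0.0]
force: [-0.0, -0.5, 0.5]
opening: 0.0871
```

step_arm(plan="8.7 0.4 -4 0 0 0 0;8.7 0.4 -4 0 0 0 0;8.7 0.4 -4 0 0 0 0;8.7 0.4 -4 0 0 0 0;8.7 0.4 -2 0 0 0 0;8.7 0.1 -0.8 0 0 0 0;8.7 0 0 0 0 0 0;8.7 0 0 0 0 0 0")

```text
clock: 24.67
tool_pos: [0.4901, 0.3023, 0.2262]
orientation: [179.9, 0.1, 0.0]
force: [0.3, -0.5, 0.1]
opening: 0.0867
```

```bash
python3 - <<'E'
from h import *
from plant import telemetry, snapshot, calibration
import pickle
o=telemetry.get_obs(); print(o['clock'],o['tool_pos'],o['orientation'])
i=snapshot("wrist");cv2.imwrite("pics/w10.png",i)
E
```

```text
24.6667 [0.49009469 0.30230911 0.22621873] [1.79921447e+02 8.11242108e-02 1.91482331e-02]
```

View pics/w10.png

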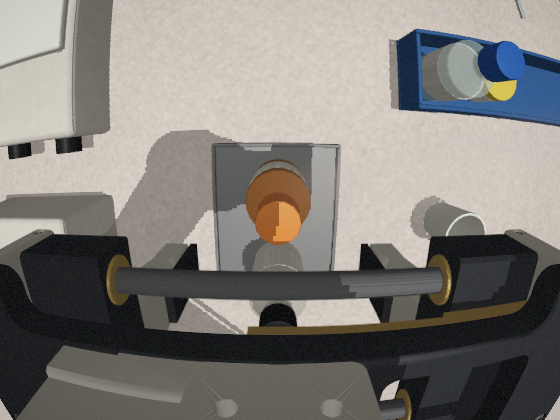

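step_arm(plan="8.7 0 0 1.5 0 0 0;8.7 0 0 2.5 0 0 0;8.7 0 0 2.5 0 0 0;8.7 0 0 2 0 0 0;8.7 0 0 1.2 0 0 0;8.7 0 0 0 0 0 0;0 0 0 0 0 0 0;0 0 0 0 0 0 0;0 0 0 0 0 0 0;0 0 0 0 0 0 0;0 0 0 0 0 0 0;0 0 0 0 0 0 0")

```text
clock: 25.72
tool_pos: [0.4908, 0.303, 0.1306]
orientation: [-180.0, -0.0, -0.0]
force: [0.1, 0.4, -1.1]
opening: 0.0525
```

step_arm(plan="0 0 0 0 0 0 0;0 0 0 0 0 0 0;0 0 0 0 0 0 0;0 0 0 0 0 0 0;0 0 0 0 0 0 0;0 0 0 0 0 0 0")

```text
clock: 26.22
tool_pos: [0.4907, 0.3028, 0.1301]
orientation: [180.0, -0.0, 0.0]
force: [-0.4, -0.6, 0.4]
opening: 0.0336
```

step_arm(plan="0 0 0 -0.4 0 0 0;0 0 0 -0.8 0 0 0;0 0 0 -1.2 0 0 0;0 0 0 -1.6 0 0 0;0 0 0 -1.8 0 0 0;0 0 0 -1.8 0 0 0;0 0 0 -1.4 0 0 0;0 0 0.4 -0.8 0 0 0;0 0.1 1 -0.3 0 0 0;0 0.1 2 0 0 0 0;0 0.2 2.8 0 0 0 0;0 0.2 3 0 0 0 0")

```text
clock: 27.22
tool_pos: [0.4959, 0.2093, 0.2301]
orientation: [180.0, 0.1, 0.1]
force: [0.6, 0.1, -2.7]
opening: 0.0337
```

step_arm(plan="0 0.4 3 0 0 0 0;0 0.4 3 0 0 0 0;0 0.4 3 0 0 0 0;0 0.4 3 0 0 0 0;0 0.4 3 0 0 0 0;0 0.4 3 0 0 0 0;0 0.4 3 0 0 0 0;0 0.4 3 0 0 0 0;0 0.4 3 0 0 0 0;0 0.4 3 0 0 0 0;0 1.2 2.4 0 0 0 0;0 1.8 1.7 0 0 0 0")

```text
clock: 28.22
tool_pos: [0.5647, -0.133, 0.2306]
orientation: [-180.0, 0.1, -0.1]
force: [0.5, 0.5, -2.8]
opening: 0.0335
```

step_arm(plan="0 2 1.1 0 0 0 0;0 2 0.6 0 0 0 0;0 1.6 0.2 0 0 0 0;0 0.8 0 0 0 0 0;0 0.4 0 0 0 0 0;0 0 0 0 0 0 0;0 0 0 0 0 0 0")

```text
clock: 28.8
tool_pos: [0.6337, -0.1491, 0.2306]
orientation: [-180.0, 0.1, 0.0]
force: [-0.5, 0.3, -3.8]
opening: 0.0334
```

```bash
python3 - <<'E'
from h import *
from plant import telemetry, snapshot, calibration
o=telemetry.get_obs(); print(o['clock'],o['tool_pos'],o['orientation'])
cv2.imwrite("pics/w11.png",snapshot("wrist"))
i=snapshot("scene")
cv2.imwrite("pics/s11.png",cv2.resize(i[80:320,200:400],None,fx=2.5,fy=2.5))
E
```

```text
28.8 [ 0.63372603 -0.14905852  0.23064259] [-1.79988199e+02  6.72244408e-02  4.86811488e-03]
```

View pics/w11.png

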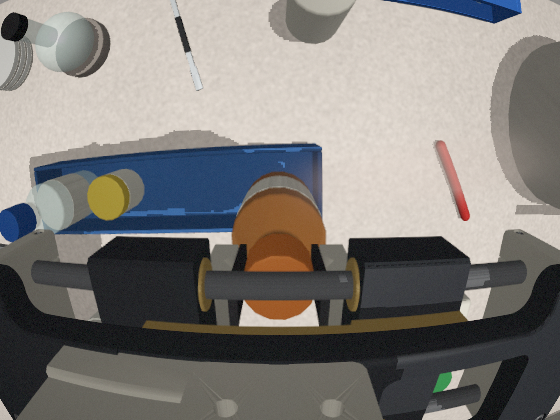

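View pics/s11.png

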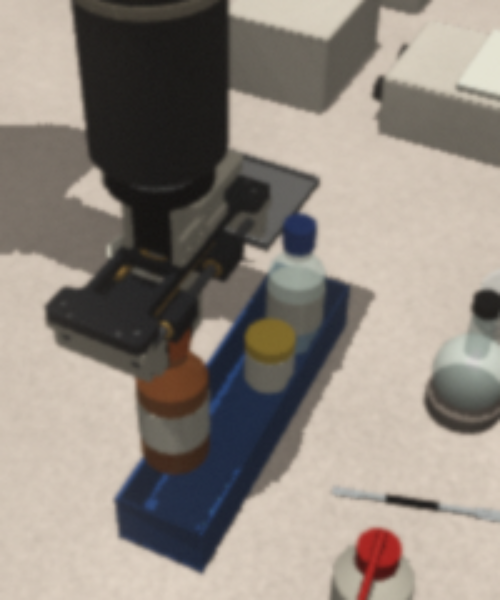

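step_arm(plan="0 0 0 0.6 0 0 0;0 0 0 1.4 0 0 0;0 0 0 1.8 0 0 0;0 0 0 1.8 0 0 0;0 0 0 1.6 0 0 0;0 0 0 1.2 0 0 0;0 0 0 0.8 0 0 0;0 0 0 0.4 0 0 0;0 0 0 0.2 0 0 0;0 0 0 0 0 0 0")

```text
clock: 29.73
tool_pos: [0.6348, -0.1492, 0.1333]
orientation: [180.0, -0.0, 0.0]
force: [0.6, -0.3, -3.3]
opening: 0.0334
```

step_arm(plan="0 0 0 0.1 0 0 0;0 0 0 0.1 0 0 0;0 0 0 0 0 0 0")

```text
clock: 29.98
tool_pos: [0.6349, -0.1492, 0.1315]
orientation: [-180.0, -0.0, -0.0]
force: [-0.2, -0.2, -3.5]
opening: 0.0332
```

step_arm(plan="0 0 0 0.1 0 0 0;0 0 0 0 0 0 0")

```text
clock: 30.15
tool_pos: [0.6352, -0.1493, 0.1311]
orientation: [180.0, -0.1, 0.0]
force: [-1.3, -0.6, 3.8]
opening: 0.0336
```

step_arm(plan="4.5 0 0 0 0 0 0;6 0 0 0 0 0 0;8.7 0 0 0 0 0 0;8.7 0 0 0 0 0 0;8.7 0 0 0 0 0 0;8.7 0 0 0 0 0 0;8.7 0 0 0 0 0 0;8.7 0 0 -1.5 0 0 0;8.7 0 0 -2.5 0 0 0;8.7 0 0 -3 0 0 0;8.7 0 0 -2 0 0 0;8.7 0 0 -0.7 0 0 0")

```text
clock: 31.15
tool_pos: [0.6363, -0.1495, 0.2312]
orientation: [180.0, -0.3, 0.0]
force: [0.6, -0.7, 0.6]
opening: 0.087
```

step_arm(plan="8.7 -0.5 -1 0 0 0 0;8.7 -1.5 -2.8 0 0 0 0;8.7 -1.9 -3.5 0 0 0 0;8.7 -1.9 -3.5 0 0 0 0;8.7 -1.9 -3.5 0 0 0 0;8.7 -1.9 -3.5 0 0 0 0;8.7 -1.9 -3.5 0 0 0 0;8.7 -1.9 -3.5 0 0 0 0;8.7 -1.9 -3.5 0 0 0 0;8.7 -1.9 -3.5 0 0 0 0;8.7 -1.9 -3.5 0 0 0 0;8.7 -1.9 -3.5 0 0 0 0")

```text
clock: 32.15
tool_pos: [0.4224, 0.2399, 0.2261]
orientation: [180.0, 0.1, 0.0]
force: [1.7, 1.1, -0.6]
opening: 0.0867
```

step_arm(plan="8.7 -1.9 -3.5 0 0 0 0;8.7 -1.1 -2 0 0 0 0;8.7 -0.4 -0.9 0 0 0 0;8.7 0 0 0 0 0 0;8.7 0 0 0 0 0 0")

```text
clock: 32.57
tool_pos: [0.39, 0.3025, 0.2262]
orientation: [179.9, 0.1, 0.1]
force: [0.0, 0.4, 0.1]
opening: 0.0868
```

```bash
python3 - <<'E'
from h import *
from plant import telemetry, snapshot, calibration
o=telemetry.get_obs(); print(o['clock'],o['tool_pos'],o['orientation'])
cv2.imwrite("pics/w12.png",snapshot("wrist"))
i=snapshot("scene")
cv2.imwrite("pics/s12.png",cv2.resize(i[80:320,200:400],None,fx=2.5,fy=2.5))
E
```

```text
32.5667 [0.38995535 0.30252852 0.22617049] [1.79925123e+02 5.81302365e-02 7.18048598e-02]
```

View pics/w12.png

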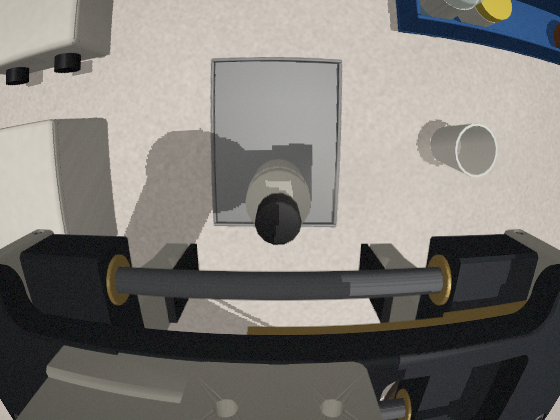

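View pics/s12.png

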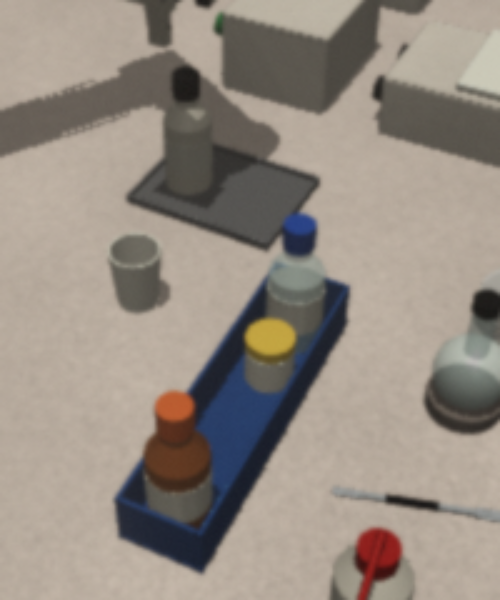

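Orange is back upright in its place. Now the black bottle.

step_arm(plan="8.7 0 0 1.5 0 0 0;8.7 0 0 2.5 0 0 0;8.7 0 0 2.5 0 0 0;8.7 0 0 2 0 0 0;8.7 0 0 1.2 0 0 0;8.7 0 0 0 0 0 0;0 0 0 0 0 0 0;0 0 0 0 0 0 0;0 0 0 0 0 0 0;0 0 0 0 0 0 0;0 0 0 0 0 0 0;0 0 0 0 0 0 0")

```text
clock: 33.67
tool_pos: [0.3908, 0.303, 0.1306]
orientation: [-180.0, -0.0, 0.0]
force: [0.2, 0.0, 0.1]
opening: 0.0526
```

step_arm(plan="0 0 0 0 0 0 0;0 0 0 0 0 0 0;0 0 0 0 0 0 0;0 0 0 0 0 0 0;0 0 0 0 0 0 0;0 0 0 0 0 0 0")

```text
clock: 34.17
tool_pos: [0.3907, 0.3029, 0.1301]
orientation: [-180.0, -0.0, 0.0]
force: [0.9, 0.2, 1.1]
opening: 0.0333
```

step_arm(plan="0 0 0 -0.4 0 0 0;0 0 0 -0.8 0 0 0;0 0 0 -1.2 0 0 0;0 0 0 -1.6 0 0 0;0 0 0 -1.8 0 0 0;0 0 0 -1.8 0 0 0;0 0 0 -1.4 0 0 0;0 0.2 0.4 -0.8 0 0 0;0 0.6 1 -0.3 0 0 0;0 1.2 2 0 0 0 0;0 1.5 2.6 0 0 0 0;0 1.5 2.6 0 0 0 0")

```text
clock: 35.17
tool_pos: [0.4406, 0.2152, 0.2306]
orientation: [180.0, 0.1, 0.1]
force: [0.4, -0.5, -3.2]
opening: 0.0335
```

step_arm(plan="0 1.1 2.4 0 0 0 0;0 1.1 2.4 0 0 0 0;0 1.1 2.4 0 0 0 0;0 1.1 2.4 0 0 0 0;0 1.1 2.4 0 0 0 0;0 1.1 2.4 0 0 0 0;0 1.1 2.4 0 0 0 0;0 1.1 2.4 0 0 0 0;0 1.3 2.2 0 0 0 0;0 1.7 1.2 0 0 0 0;0 2 0.7 0 0 0 0;0 2 0.2 0 0 0 0")

```text
clock: 36.17
tool_pos: [0.5985, -0.0207, 0.2303]
orientation: [180.0, 0.1, -0.1]
force: [1.0, 1.0, -3.2]
opening: 0.0332
```

step_arm(plan="0 1.8 0 0 0 0 0;0 1.3 0 0 0 0 0;0 0.5 0 0 0 0 0;0 0 0 0 0 0 0;0 0 0 0 0 0 0")

```text
clock: 36.58
tool_pos: [0.6338, -0.0187, 0.2301]
orientation: [180.0, 0.1, -0.0]
force: [-0.4, -0.8, -2.8]
opening: 0.0334
```

step_arm(plan="0 0 0 0.6 0 0 0;0 0 0 1.4 0 0 0;0 0 0 1.8 0 0 0;0 0 0 1.8 0 0 0;0 0 0 1.6 0 0 0;0 0 0 1.2 0 0 0;0 0 0 0.8 0 0 0;0 0 0 0.4 0 0 0;0 0 0 0.2 0 0 0;0 0 0 0 0 0 0")

```text
clock: 37.42
tool_pos: [0.6348, -0.0182, 0.1333]
orientation: [180.0, -0.0, 0.0]
force: [0.7, -0.7, -2.2]
opening: 0.033
```

step_arm(plan="0 0 0 0.1 0 0 0;0 0 0 0.1 0 0 0;0 0 0 0.1 0 0 0;0 0 0 0 0 0 0")

```text
clock: 37.75
tool_pos: [0.6353, -0.0181, 0.1312]
orientation: [-180.0, -0.1, 0.0]
force: [-1.2, 0.4, 3.8]
opening: 0.0333
```

Contact; I'll release and retreat.

step_arm(plan="4.5 0 0 0 0 0 0;6 0 0 0 0 0 0;8.7 0 0 0 0 0 0;8.7 0 0 0 0 0 0;8.7 0 0 0 0 0 0;8.7 0 0 0 0 0 0;8.7 0 0 0 0 0 0;8.7 0 0 -1.5 0 0 0;8.7 0 0 -2.5 0 0 0;8.7 0 0 -3 0 0 0;8.7 0 0 -2 0 0 0;8.7 0 0 -1 0 0 0")

```text
clock: 38.75
tool_pos: [0.6359, -0.0182, 0.2335]
orientation: [-180.0, -0.3, 0.0]
force: [0.2, 1.0, 1.0]
opening: 0.0868
```

step_arm(plan="8.7 -1 -1 -0.5 0 0 0;8.7 -2 -2.5 0 0 0 0;8.7 -2 -3 0 0 0 0;8.7 -2 -3 0 0 0 0;8.7 -2 -3 0 0 0 0;8.7 -2 -3 0 0 0 0;8.7 -2 -3 0 0 0 0;8.7 -2 -3 0 0 0 0;8.7 -2 -3 0 0 0 0;8.7 -1 -1.5 0 0 0 0;8.7 0 0 0 0 0 0;8.7 0 0 0 0 0 0")

```text
clock: 39.75
tool_pos: [0.4533, 0.2425, 0.2343]
orientation: [180.0, 0.1, 0.1]
force: [0.9, 0.1, -0.7]
opening: 0.087
```

```bash
python3 - <<'E'
from h import *
from plant import telemetry, snapshot
o=telemetry.get_obs(); print(o['clock'],o['tool_pos'],o['force'])
t=snapshot("top");s=snapshot("scene")
cv2.imwrite("pics/top13.png",t);cv2.imwrite("pics/scene13.png",s)
for n,im in(("top",t),("scene",s)):
    ref=cv2.imread(f"pics/{n}0.png");box=(215,140,380,225) if n=="top" else (240,160,350,310)
    for k,lo,hi in(("orange",(4,150,90),(16,255,255)),("yellow",(20,120,90),(35,255,255)),("blue",(105,150,90),(120,255,255))):
        for q in(ref,im):
            b,_=blobs(q,lo,hi,box,20);print(n,k,[(a.tolist(),z[4]) for a,z in b][:3])
E
```

```text
39.75 [0.45333721 0.24248859 0.2343451 ] [ 0.8671147   0.14396382 -0.72006114]
top orange [([354.0, 171.3], 158)]
top orange [([353.8, 171.1], 151)]
top yellow [([270.1, 184.6], 329)]
top yellow [([270.1, 184.5], 330)]
top blue [([240.4, 175.9], 102)]
top blue [([240.4, 175.8], 98)]
scene orange [([269.2, 243.0], 163), ([268.6, 264.3], 201)]
scene orange [([269.3, 243.8], 181), ([269.7, 263.9], 235)]
scene yellow [([311.2, 213.8], 147)]
scene yellow [([311.3, 214.0], 150)]
scene blue [([319.4, 169.8], 74)]
scene blue [([319.3, 169.7], 75), ([289.8, 262.2], 233)]
```

View pics/top13.png

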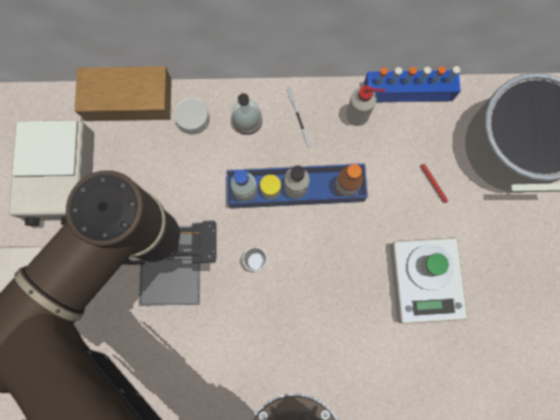

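View pics/scene13.png

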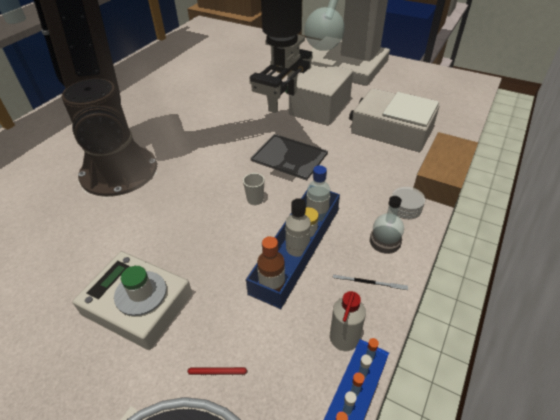

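```bash
python3 - <<'E'
from h import *
t=cv2.imread("pics/top13.png");b,_=blobs(t,(50,90,50),(80,255,255),(410,240,460,290),40)
print(b,[onz("top",*q[0],.132).round(4) for q in b])
for n in("top0","top13"):
    b,_=blobs(cv2.imread(f"pics/{n}.png"),(0,0,0),(180,255,60),(285,160,310,190),20);print(n,b)
from plant import workorder
print(workorder.close_job())
E
```

```text
[(array([436.8, 263.8]), [427, 254, 21, 21, 335])] [array([ 0.4172, -0.3324,  0.132 ])]
top0 [(array([297.2, 169.5]), [293, 168, 11, 6, 32]), (array([296. , 177.8]), [292, 174, 10, 7, 30])]
top13 []
the job is handed in; nothing more can be done
None
```

The job is done and handed in at about 40 s, well under the 112 s limit. The hand-in gives no verdict, so the results below are from my own checks.

I stood the black- and orange-capped bottles upright on the grey tray, then set the green-lidded jar on the balance pan. After that I put orange and then black back at the poses I took them from. Each placing ended at light contact (under 4 N measured) before release.

**Last checks:**
- **Jar:** the wrist camera put it about 1 mm from the pan centre. The top camera put it about 2.5 mm off, measured against the pan centre in the start picture. The limit is 14 mm.
- **Orange and blue bottles, yellow jar:** in the top view they lie within about 0.2 px of the start picture. The scene view agrees to about 1 px.
- **Black bottle:** the automatic comparison failed because the dark mask found nothing in the final picture. By eye it stands upright at the same spot in both views, and it went back to the commanded pose it was taken from.
- **Beaker:** it looks unmoved by eye.
- **Cameras:** they disagreed with one another by 3–6 mm in places, so I used compromise values and refined them with the wrist camera.

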